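# Pack out the gap between the end panel and the stop

## Robot

A 6-joint arm with a two-finger parallel gripper is mounted at the origin on a cart in front of the work surface, level with it; the furniture and walls round the work are solid. World frame = base frame: x ahead of the robot, y to its left, z up, the work surface at z = 0. Lengths are in m, angles in rad, forces in N, time in s.
With the tool pointing down it reaches from about 0.35 to 0.775 m from the base axis. Payload 7.3 kg.
Tool frame: the origin (TCP) lies between the finger pads; the fingertips stand 8 mm ahead of it and the grasp point (between the pads) lies 11 mm behind it (robot.nose_length is the distance from the TCP to the fingertips, in m); z points along the fingers, y is the line along which they close (so a half turn about z gives the same grasp; the last joint's range is limited). The gripper opens to 92 mm and grips with 3 to 60 N. Pads are 19 mm wide; open, the fingers measure 130 mm over their backs; the gripper's body (75 mm by 190 mm) begins 47 mm behind the grasp point.
Start: joints at [1.138, 0.342, 1.524, -0, 1.275, -0.146], TCP at [0.148, 0.504, 0.235] pointing down, gripper open.
Joint ranges: [-2.53, 2.53], [-0.77, 2.02], [0.04, 2.7], [-1, 4.14], [0.28, 2.66], [-3.11, 3.11]. Speed limits (rad/s): [2.57, 2.57, 3.14, 3.14, 3.14, 3.14].

## Interface

Orientations are given as [roll, pitch, yaw] about the fixed x, y, z axes, in that order (R = Rz(yaw) Ry(pitch) Rx(roll)).
In Python, from cell import robot gives the robot as it stands. The module is installed in compiled form; this text tells all that it offers.
- The arm moves only by the shell command python3 -m jog 'ROWS' [FORCE]. ROWS is JSON, a list that holds one entry, the list of rows, each a list of 5 numbers: the gripper's target within -1 to 1 (fully open at 1, half-way at 0, shut at -1), then the shift along the tool's x, y, z in m, then the turn about the tool's z in rad. A call has 1 to 5 rows; each row is the pose to reach, as a shift and turn from the pose commanded when the call began, along the tool's axes at that moment; what a row does not reach only later rows make up. A row lasts 1/12 s, in which the tool goes at most 41.7 mm and 7.16 degrees, less where a joint would pass 70% of its speed; a pose out of reach is approached as far as the arm can. A call with a gripper value outside its range is refused whole. The fingers move at their own pace and stop on an object; FORCE is the grip in N (left out, the last holds). Time passes only in rows, so rows that repeat a pose let the fingers close. It gives the time, the measured TCP pose, the force, the opening and the grip force at its end, in the units of the state.
- robot.observe(): the state, without advancing time (a new reading comes with each control period).
- robot.read_camera(name): name is "side" or "top"; returns the picture (400x640x3 uint8, red, green, blue); there is no depth.
- robot.camera_model(name): a dict with "camera_matrix" (3x3 intrinsics, pixels), "dist_coeffs" ([k1, k2, p1, p2, k3] as OpenCV has them; the pictures are not rectified), "position" and "attitude" of the camera in the world. Camera axes: x right, y down, z forward; pixel columns grow to the right and rows downward; lengths in m; the calibration is good to about 2 mm. A picture is of the moment at which its call begins. camera_model takes no time and is no camera call.
- robot.hand_in(): hands the job in; it is judged then, once.
The state is a dict: "time": time; "qpos": joint angles; "qvel": joint speeds; "joint_efforts": joint torques, N m; "tool_pos": TCP position; "tool_rot": TCP orientation; "contact_force": force on the tool from outside, world axes, zero at the start; "torque": the same for the moment, N m; "opening": finger opening in m; "grip_force": force on a finger pad.
Only numpy, scipy, OpenCV 4.12 (cv2) and the standard library are available. Lean on these libraries where they do the work, as an engineer would, in place of code of your own. Each camera call takes 0.05 s, during which the arm holds its last target. There are 200 camera calls.

## Task

Two of the coloured packers together fill the gap between the white end panel and the dark stop of the little cupboard-fitting jig snugly, with only a few millimetres of play: pick out those two and stand them side by side in the gap, tabs up and lengthwise in line with the panel, their ends standing out about evenly. Push them right down without forcing, so that they sit upright on the base with their shoulders flush with the tops of panel and stop, and let go; do not shift or knock over the kitchen things standing around.

Things in the scene. Friction and masses are not known exactly. Their poses are not given: they have to be found in the camera images.
- base: Plywood base of the jig, fixed to the table, 120 mm along its x, 135 along its y, 14 thick; origin at the centre of its underside, z up. Everything of the jig stands on its top, 14 mm above the origin.
- panel: White end panel, fixed upright on the base at its +y end: 80 mm along x, 18 thick along y, 54 high, origin at the centre of its underside, axes as the base's (its centre plane is at y = +56 mm in the base's frame). Its inner face, towards the base's -y, lies 9 mm from its origin.
- stop: Dark wooden stop, fixed upright on the base: 80 mm along x, 24 thick along y, 54 high, origin at the centre of its underside, axes as the base's. Its place along the base's y differs; its face to the white panel is 12 mm (+y) from its origin, so the gap = y distance of the origins of panel and stop less 21 mm: 44, 52, 60, 72 or 80. The right two packers add up to 4 mm less than the gap.
- packer16_mid (a point): Centre (half-way up) of the red packer, 16 mm thick along its y, standing on the table. Body 100 mm along x, 54 high, long foot edges bevelled 3 mm; on its middle a grip tab 44 mm along x, 16 thick, 34 high (88 in all: this point is 44 above the underside, 10 below the shoulders). z up; same when turned half round. Gripped by the tab's two ends, along x. About 92 g.
- packer24_mid (a point): Centre (half-way up) of the blue packer, 24 mm thick along its y, standing on the table. Body 100 mm along x, 54 high, long foot edges bevelled 3 mm; on its middle a grip tab 44 mm along x, 24 thick, 34 high (88 in all: this point is 44 above the underside, 10 below the shoulders). z up; same when turned half round. Gripped by the tab's two ends, along x. About 112 g.
- packer32_mid (a point): Centre (half-way up) of the green packer, 32 mm thick along its y, standing on the table. Body 100 mm along x, 54 high, long foot edges bevelled 3 mm; on its middle a grip tab 44 mm along x, 32 thick, 34 high (88 in all: this point is 44 above the underside, 10 below the shoulders). z up; same when turned half round. Gripped by the tab's two ends, along x. About 133 g.
- packer44_mid (a point): Centre (half-way up) of the yellow packer, 44 mm thick along its y, standing on the table. Body 100 mm along x, 54 high, long foot edges bevelled 3 mm; on its middle a grip tab 44 mm along x, 44 thick, 34 high (88 in all: this point is 44 above the underside, 10 below the shoulders). z up; same when turned half round. Gripped by the tab's two ends, along x. About 164 g.
- spice_jar_a: Bystander, loose: small clear spice jar with a red lid, 45 mm across, 106 high; origin at its underside.
- salt_shaker: Bystander, loose: clear salt shaker with a grey top, 44 mm across, 90 high; origin at its underside.
- dish_soap: Bystander, loose: dish-soap bottle, 41 x 69 mm, 195 high; origin at its underside.
- spoon_glass: Bystander, loose: glass with wooden and silicone spoons that spread to 128 mm along its y, 277 high; origin at its underside.
- mug_1: Bystander, loose: blue mug, 85 mm across, 98 high, handle towards its own -y, 117 mm with the handle; origin at its underside.
- remote_1: Bystander, loose: grey remote control, lying, 179 mm along its x, 45 wide, 19 high; origin at its underside.
- match_box: Bystander, loose: match box, lying, 37 x 55 mm, 16 high; origin at its underside.
- egg_timer: Bystander, loose: white and grey egg timer, 58 mm across, 54 high; origin at its underside.

How it is judged:
By the outcome, as a careful person would: the job done as asked, in the order asked, and still so for the second after the job is handed in, with the robot touching nothing.
It also fails if it takes over 67 s, if anything falls off the work surface, if the arm or the gripper's body presses on something with over 40 N, if the wrist force passes 120 N, or if a joint passes its speed limit or range.

## Working session

There is one attempt and no reset: what is moved stays moved. The work goes in short steps, Python scripts to look and compute and a shell command to move; the robot and the scene stay as the last step left them, time stands still between calls to the robot, and variables do not carry over. Pictures are saved under pics/ and viewed, at most 10 in all, crops included, and the job is handed in when it is done.

```bash
mkdir -p pics
python3 - <<'E'
from cell import robot
import cv2,numpy as np
s=robot.observe();print({k:np.round(v,3).tolist() for k,v in s.items()})
for n in("top","side"):
    im=robot.read_camera(n);cv2.imwrite(f"pics/{n}0.png",im[:,:,::-1])
    print(robot.camera_model(n))
E
```

```text
{'time': 0.0, 'qpos': [1.138, 0.343, 1.525, -0.0, 1.275, -0.146], 'qvel': [0.001, -0.001, 0.0, 0.0, 0.0, 0.0], 'joint_efforts': [-0.0, -43.125, -24.422, 0.072, 0.056, -0.0], 'tool_pos': [0.148, 0.503, 0.234], 'tool_rot': [-3.14, -0.0, 2.855], 'contact_force': [-0.604, 0.317, 1.207], 'torque': [-0.002, -0.023, -0.027], 'grip_force': 0.0, 'opening': 0.092}
{'camera_matrix': array([[420.21367318,   0.        , 316.73893044],
       [  0.        , 420.21367318, 199.85539731],
       [  0.        ,   0.        ,   1.        ]]), 'dist_coeffs': array([-0.07289409,  0.        ,  0.        ,  0.        ,  0.        ]), 'position': array([0.38472586, 0.04614334, 1.30234754]), 'attitude': array([-3.02942413,  0.01472369, -1.56514839])}
{'camera_matrix': array([[373.92367901,   0.        , 320.16052226],
       [  0.        , 373.92367901, 201.01395333],
       [  0.        ,   0.        ,   1.        ]]), 'dist_coeffs': array([-0.07363937,  0.        ,  0.        ,  0.        ,  0.        ]), 'position': array([0.3889644 , 0.76754076, 0.62066449]), 'attitude': array([-2.22742955,  0.02380709, -2.97103611])}
```

View pics/top0.png

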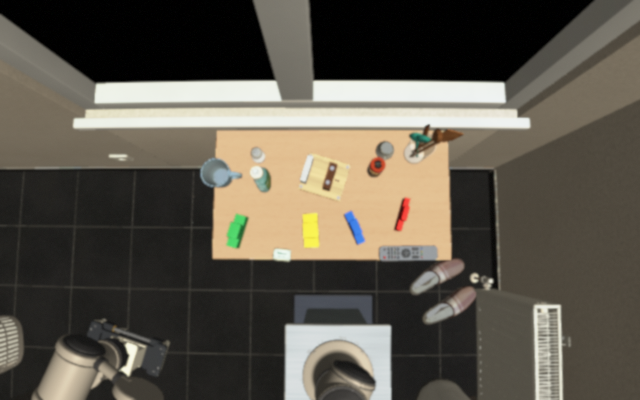

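View pics/side0.png

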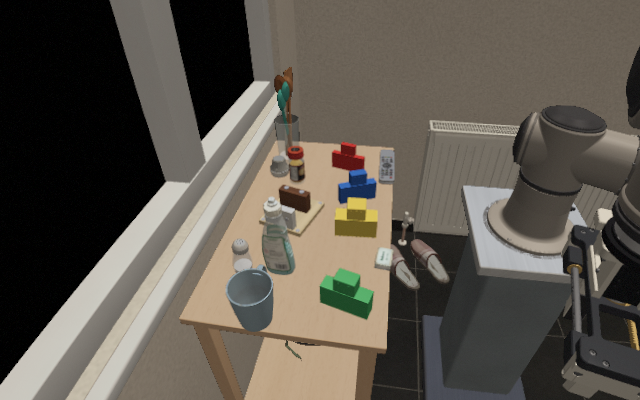

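```bash
cat > h.py <<'E'
from cell import robot
import cv2,numpy as np
from scipy.spatial.transform import Rotation as Ro
CM={n:robot.camera_model(n) for n in("top","side")}
def R(n): return Ro.from_euler('xyz',CM[n]["attitude"]).as_matrix()
def cast(n,px,z):
    c=CM[n];p=cv2.undistortPoints(np.float64(px).reshape(-1,1,2),c["camera_matrix"],c["dist_coeffs"])[:,0]
    d=np.c_[p,np.ones(len(p))]@R(n).T;o=np.array(c["position"])
    return (o+d*((z-o[2])/d[:,2])[:,None])[:,:2]
def proj(n,P):
    c=CM[n];r=R(n).T;P=np.float64(P).reshape(-1,3)
    return cv2.projectPoints(P,cv2.Rodrigues(r)[0],-r@c["position"],c["camera_matrix"],c["dist_coeffs"])[0][:,0]
def grab(n,k=1): # mean of k frames
    return np.mean([robot.read_camera(n) for _ in range(k)],0).astype(np.uint8)
E
python3 - <<'E'
from h import *
print(proj("top",[[.15,.5,.23],[.3,0,0]]),proj("side",[[.15,.5,.23],[.3,0,0]]))
t=grab("top",3);s=grab("side",3);np.save("t.npy",t);np.save("s.npy",s)
a=cv2.resize(t[150:205,290:360],None,fx=6,fy=6,interpolation=2)
b=cv2.resize(s[175:240,255:330],None,fx=5,fy=5,interpolation=2)
c=cv2.resize(t[190:265,220:420],None,fx=4,fy=4,interpolation=2)
o=np.zeros((330+300,800,3),np.uint8);o[:330,:420]=a;o[:325,425:800]=b;o[330:]=c
cv2.imwrite("pics/c1.png",cv2.resize(o[:600],(800,600))[:,:,::-1])
E
```

```text
[[143.99069098 338.05341505]
 [337.90599457 274.99073057]] [[571.16622135 346.23129382]
 [410.12579588 214.47734357]]
```

View pics/c1.png

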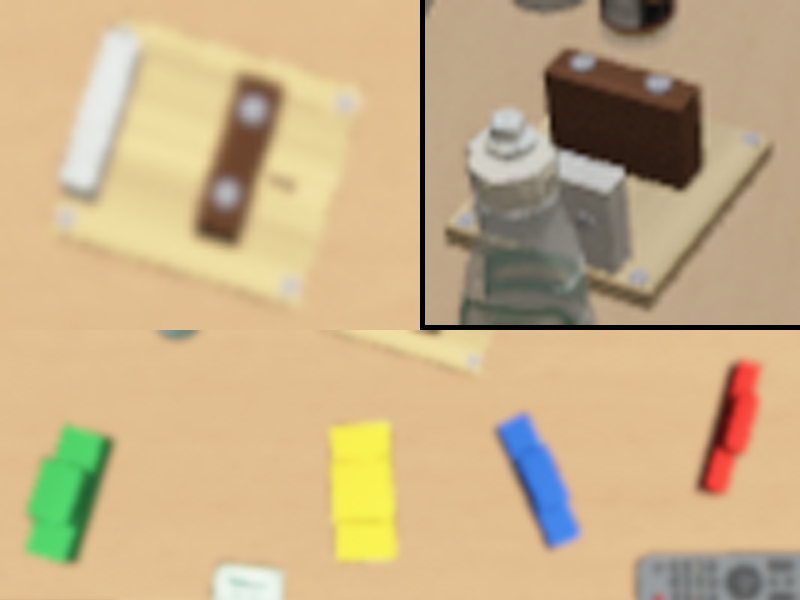

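```bash
cat >> h.py <<'E'
K=6
def up(im): return cv2.resize(im,None,fx=K,fy=K,interpolation=cv2.INTER_CUBIC)
def dn(p): return (np.float64(p)+.5)/K-.5
def rects(im,cond,box,amin=200):
    x0,y0,x1,y1=box;u=up(im[y0:y1,x0:x1]);hsv=cv2.cvtColor(u,cv2.COLOR_RGB2HSV).astype(int)
    m=cond(hsv[...,0],hsv[...,1],hsv[...,2]).astype(np.uint8)
    m=cv2.morphologyEx(m,cv2.MORPH_OPEN,np.ones((5,5)))
    cs=cv2.findContours(m,cv2.RETR_EXTERNAL,cv2.CHAIN_APPROX_NONE)[0];c=max(cs,key=cv2.contourArea)
    M=cv2.moments(c);b=cv2.boxPoints(cv2.minAreaRect(c))
    return dn([M['m10']/M['m00'],M['m01']/M['m00']])+[x0,y0],dn(b)+[x0,y0]
def info(n,cen,box,z):
    b=cast(n,box,z);e=[b[1]-b[0],b[2]-b[1]];l=[np.hypot(*v) for v in e];v=e[int(np.argmax(l))]
    a=np.arctan2(v[1],v[0])
    return np.round([*cast(n,cen,z)[0]*1e3,*b.mean(0)*1e3,np.degrees(a)%180,max(l)*1e3,min(l)*1e3],1)
E
python3 - <<'E'
from h import *
t=np.load("t.npy")
print("cols: centroid xy, rect xy, long-axis deg, L, W")
print("stop",info("top",*rects(t,lambda h,s,v:(v<125),(315,155,345,195)),.068))
print("panel",info("top",*rects(t,lambda h,s,v:(s<60)&(v>140),(296,150,316,185)),.068))
print("base",info("top",*rects(t,lambda h,s,v:(h>19)&(h<32)|(v<125)|(s<50),(290,148,360,204)),.014))
B=dict(green=((224,210,250,253),lambda h,s,v:(h>50)&(h<75)&(s>120)&(v>130)),
yellow=((298,208,325,252),lambda h,s,v:(h>24)&(h<34)&(s>150)&(v>170)),
blue=((340,205,370,248),lambda h,s,v:(h>100)&(h<125)&(s>120)&(v>150)),
red=((390,193,415,236),lambda h,s,v:((h<8)|(h>172))&(s>170)&(v>170)))
for k,(b,c) in B.items(): print(k,info("top",*rects(t,c,b),.069))
E
```

```text
cols: centroid xy, rect xy, long-axis deg, L, W
stop [598.6  25.9 599.4  26.  160.4  32.9  16.5]
panel [618.7  96.7 619.5  96.6 162.9  89.1  23.7]
base [603.8  44.6 604.1  45.1  72.9 141.2 122.2]
green [431.7 304.3 432.1 304.7 163.9  92.8  38.7]
yellow [434.5  83.8 434.5  84.2   3.2  95.8  43.1]
blue [443.5 -46.  443.9 -46.4  23.7  94.3  25.4]
red [ 482.8 -189.4  481.9 -189.5  163.8   96.9   20. ]
```

Run:
```python
from h import *
t=np.load("t.npy")
x0,y0=315,155;u=up(t[y0:195,x0:345]);hsv=cv2.cvtColor(u,cv2.COLOR_RGB2HSV)
m=((hsv[...,2]<150)).astype(np.uint8)
m=cv2.morphologyEx(m,cv2.MORPH_CLOSE,cv2.getStructuringElement(2,(35,35)))
m=cv2.morphologyEx(m,cv2.MORPH_OPEN,np.ones((15,15)))
c=max(cv2.findContours(m,0,1)[0],key=cv2.contourArea);b=dn(cv2.boxPoints(cv2.minAreaRect(c)))+[x0,y0]
r=info("top",b.mean(0),b,.068);print("stop",r,b.round(1).tolist())
y=np.array([np.sin(np.radians(17.1)),np.cos(np.radians(17.1))]);d=np.array([618.7,96.7])-r[2:4]
print("gap",d@y-21,"xoff",d@[y[1],-y[0]])
```

```text
stop [594.2  27.9 594.3  27.9 163.2  83.   22. ] [[321.8, 188.4], [329.9, 162.1], [337.0, 164.3], [328.8, 190.6]]
gap 51.933143353793355 xoff 3.0913751850968225
```

```bash
cat > go.py <<'E'
import sys;from h import *
# go.py x y z(mm) yaw(deg): shift in current tool axes (m), turn (rad)
s=robot.observe();R0=Ro.from_euler('xyz',s["tool_rot"]).as_matrix()
x,y,z,w=map(float,sys.argv[1:]);d=np.array([x,y,z])/1e3-s["tool_pos"]
cy=s["tool_rot"][2];t=-((np.radians(w)-cy+np.pi)%(2*np.pi)-np.pi)
print("t",round(float(s["time"]),2),"pos",np.round(s["tool_pos"]*1e3,1) if hasattr(s["tool_pos"],'shape') else s["tool_pos"],"yaw",round(float(np.degrees(cy)),2))
print("shift",np.round(R0.T@d,4),"turn",round(float(t),4),"rows",round(float(max(np.linalg.norm(d)/.0417,abs(t)/.125)),1),"F",np.round(s["contact_force"],1))
E
python3 go.py 380 250 250 130
python3 - <<'E'
from h import *
for k,p,z in(("soap",(258,172),.19),("spice",(377,165),.1),("timer",(386,150),.05),("salt",(257,154),.09),("mug",(213,172),.09)): print(k,cast("top",[p],z)*1e3)
E
```

```text
t 0.4 pos [148.5 503.5 234.6] yaw 163.57
shift [-0.2938 -0.1777 -0.0154] turn 0.5859 rows 8.2 F [ 0.   0.1 -0.3]
soap [[584.84087949 221.94740452]]
spice [[ 622.71755476 -109.9786113 ]]
timer [[ 679.15116327 -144.46155775]]
salt [[656.7640104  241.96862285]]
mug [[602.68676677 371.36148936]]
```

```bash
python3 -m jog '[[[1,-0.036,-0.022,-0.002,0.12],[1,-0.072,-0.044,-0.004,0.24],[1,-0.108,-0.066,-0.006,0.36],[1,-0.144,-0.088,-0.008,0.48],[1,-0.18,-0.11,-0.01,0.6]]]'; python3 go.py 430 60 250 98
```

```text
time: 0.82
tool_pos: [0.2889, 0.3478, 0.2448]
tool_rot: [3.141, -0.0, 2.25]
contact_force: [0.8, 1.1, -0.1]
opening: 0.0913
grip_force: 0.0
t 0.82 pos [288.9 347.8 244.8] yaw 128.89
shift [-0.3126 -0.0709 -0.0052] turn 0.5392 rows 7.7 F [ 0.8  1.1 -0.1]
```

```bash
python3 -m jog '[[[1,-0.039,-0.009,-0.001,0.11],[1,-0.078,-0.018,-0.002,0.22],[1,-0.117,-0.027,-0.003,0.33],[1,-0.156,-0.036,-0.004,0.44],[1,-0.195,-0.045,-0.005,0.55]]]' >/dev/null; python3 go.py 483 -189 200 73.8
```

```text
t 1.23 pos [376.9 167.9 249.9] yaw 97.38
shift [-0.3675  0.0594  0.0499] turn 0.4115 rows 9.0 F [ 0.7  1.1 -0.7]
```

```bash
python3 -m jog '[[[1,-0.039,0.006,0.005,0.082],[1,-0.078,0.012,0.01,0.164],[1,-0.117,0.018,0.015,0.246],[1,-0.156,0.024,0.02,0.328],[1,-0.195,0.03,0.025,0.41]]]' >/dev/null; python3 go.py 483 -189 200 73.8
```

```text
t 1.65 pos [432.4 -21.6 224.6] yaw 73.94
shift [-0.1469  0.0949  0.0246] turn 0.0025 rows 4.2 F [1.  0.5 0.8]
```

```bash
python3 -m jog '[[[1,-0.036,0.023,0.006,0],[1,-0.073,0.047,0.012,0],[1,-0.11,0.071,0.018,0],[1,-0.147,0.095,0.024,0],[1,-0.147,0.095,0.024,0]]]' >/dev/null; python3 go.py 483 -189 110 73.8
```

```text
t 2.07 pos [ 484.5 -192.2  199.5] yaw 73.97
shift [ 0.0028 -0.0024  0.0895] turn 0.003 rows 2.1 F [-1.1  0.3 -0.2]
```

```bash
python3 -m jog '[[[1,0.001,0,0.04,0],[1,0.002,-0.001,0.08,0],[1,0.002,-0.001,0.085,0],[1,0.002,-0.001,0.085,0]]]' >/dev/null; python3 go.py 483 -189 66 73.8
python3 - <<'E'
from h import *
s=grab("side");cv2.imwrite("pics/s1.png",cv2.resize(s[80:200,270:430],None,fx=5,fy=5,interpolation=2)[:,:,::-1])
E
```

```text
t 2.4 pos [ 481.7 -183.5  113.9] yaw 74.2
shift [-0.005   0.003   0.0479] turn 0.007 rows 1.2 F [-0.2  0.7  0.8]
```

View pics/s1.png

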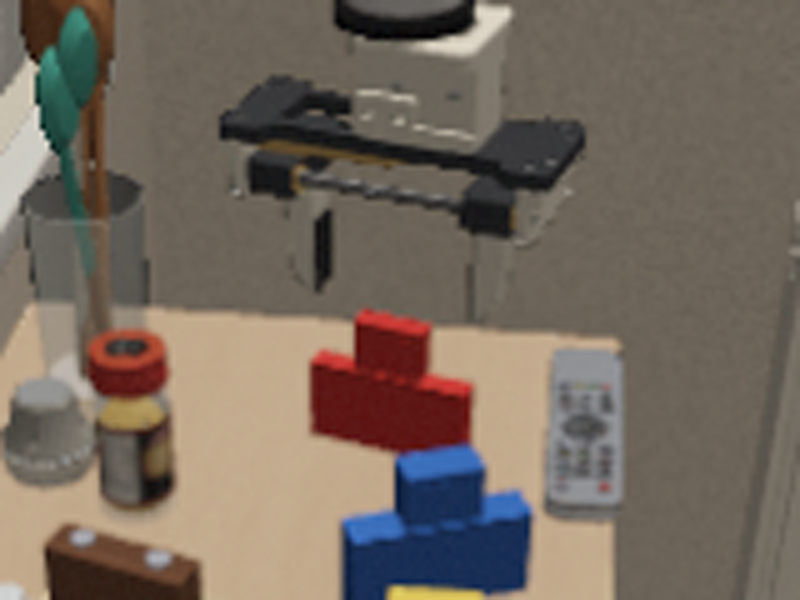

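```bash
python3 -m jog '[[[1,0,0,0,0],[1,0,0,0,0],[1,0,0,0,0]]]' |grep pos; python3 go.py 483 -189 66 73.8
python3 - <<'E'
from h import *
s=np.load("s.npy")
print("side redtab",cast("side",[(348.4,143.8)],.088)*1e3)
for k,b,c in(("red",(325,135,370,178),lambda h,s,v:((h<8)|(h>172))&(s>150)&(v>80)),("green",(310,260,385,325),lambda h,s,v:(h>50)&(h<80)&(s>120))):
    cen,box=rects(s,c,b);print(k,cen,box.round(1).tolist())
def rot(a):a=np.radians(a);return np.array([[np.cos(a),-np.sin(a)],[np.sin(a),np.cos(a)]])
for k,p,a,w in(("red",(482.8,-189.4),-16.2,16),("green",(431.7,304.3),-16.1,32)):
    c=[np.r_[(np.array(p)+rot(a)@[sx,sy*w/2])/1e3,z] for sx,z in((22,.088),(-22,.088),(50,.054),(-50,.054),(50,0),(-50,0)) for sy in(1,-1)]
    print(k,"side\n",proj("side",c).round(1).reshape(-1,4).tolist())
E
```

```text
tool_pos: [0.4842, -0.185, 0.1176]
t 2.7 pos [ 484.2 -185.   117.6] yaw 74.21
shift [-0.0041 -0.0003  0.0516] turn 0.0072 rows 1.2 F [ 0.2 -0.  -0.4]
side redtab [[ 483.66085871 -191.77706825]]
red [347.26414411 157.55908718] [[331.1, 168.7], [332.6, 141.0], [364.5, 142.7], [363.1, 170.3]]
green [346.34893498 293.50785995] [[314.8, 299.4], [328.2, 263.5], [380.1, 282.9], [366.7, 318.8]]
red side
 [[340.6, 144.0, 342.7, 141.5], [354.6, 147.0, 356.7, 144.5], [331.9, 152.2, 334.1, 149.7], [363.3, 159.2, 365.2, 156.6], [331.9, 167.4, 334.1, 164.9], [362.5, 174.8, 364.3, 172.1]]
green side
 [[332.3, 277.6, 339.2, 265.8], [354.5, 285.3, 360.9, 273.1], [319.1, 284.6, 326.2, 273.1], [368.0, 302.3, 373.8, 289.7], [319.8, 301.9, 326.5, 290.5], [366.4, 319.5, 372.0, 307.1]]
```

```bash
cat > go.py <<'E'
import sys;from h import *
# go.py x y z(mm) yaw(deg) [n]: averaged pose; shift in current tool axes (m), turn (rad)
a=list(map(float,sys.argv[1:]));n=int(a[4]) if len(a)>4 else 1
S=[robot.observe()]
for _ in range(n-1): robot.read_camera("top");S.append(robot.observe())
P=np.array([s["tool_pos"] for s in S]);pos=P.mean(0);s=S[-1]
R0=Ro.from_euler('xyz',s["tool_rot"]).as_matrix();d=np.array(a[:3])/1e3-pos;cy=np.mean([q["tool_rot"][2] for q in S])
t=-((np.radians(a[3])-cy+np.pi)%(2*np.pi)-np.pi)
print("t",round(float(s["time"]),2),"pos",np.round(pos*1e3,1),"sd",np.round(P.std(0)*1e3,1),"yaw",round(float(np.degrees(cy)),2),"open",round(float(s["opening"])*1e3,1),"grip",round(float(s["grip_force"]),1))
print("shift",np.round(R0.T@d,4),"turn",round(float(t),4),"F",np.round(np.mean([q["contact_force"] for q in S],0),1))
E
python3 go.py 483 -190 66 73.8 6
```

```text
t 2.95 pos [ 483.7 -184.8  116.8] sd [0.3 0.1 0.5] yaw 74.2 open 91.7 grip 0.0
shift [-0.0052  0.0006  0.0508] turn 0.007 F [-0.  -0.2 -0.3]
```

```bash
python3 -m jog '[[[1,-0.005,0.001,0.01,0.007],[1,-0.005,0.001,0.025,0.007],[1,-0.005,0.001,0.04,0.007],[1,-0.005,0.001,0.05,0.007],[1,-0.005,0.001,0.05,0.007]]]' >/dev/null; python3 go.py 483 -190 66 73.8 4
```

```text
t 3.52 pos [ 482.4 -189.8   64.7] sd [0.4 0.1 0.9] yaw 73.77 open 92.0 grip 0.0
shift [-0.0001  0.0006 -0.0013] turn -0.0006 F [0.  0.6 0.3]
```

```bash
python3 -m jog '[[[-0.3,0,0,-0.001,0],[-0.3,0,0,-0.001,0],[-0.3,0,0,-0.001,0],[-0.3,0,0,-0.001,0],[-0.3,0,0,-0.001,0]]]' 25; python3 -m jog '[[[-0.3,0,0,0,0],[-0.3,0,0,0,0],[-0.3,0,0,0,0],[-0.3,0,0,0,0]]]' 25;python3 go.py 483 -190 66 73.8 3
```

```text
time: 3.93
tool_pos: [0.4829, -0.1898, 0.0668]
tool_rot: [3.141, 0.0, 1.288]
contact_force: [0.1, 0.4, -0.3]
opening: 0.0625
grip_force: 0.0
time: 4.27
tool_pos: [0.483, -0.1898, 0.0666]
tool_rot: [3.141, -0.0, 1.288]
contact_force: [1.1, -1.0, 0.6]
opening: 0.044
grip_force: 25.0
t 4.37 pos [ 483.  -189.8   66.6] sd [0. 0. 0.] yaw 73.78 open 44.2 grip 25.0
shift [-0.0001  0.0001  0.0006] turn -0.0003 F [ 0.5 -0.5  0.4]
```

```bash
python3 -m jog '[[[-0.3,0,0,-0.03,0],[-0.3,0,0,-0.06,0],[-0.3,0,0,-0.095,0],[-0.3,0,0,-0.13,0],[-0.3,0,0,-0.155,0]]]' ; python3 go.py 612 76 220 73 2
```

```text
time: 4.78
tool_pos: [0.483, -0.1899, 0.2244]
tool_rot: [3.139, 0.0, 1.288]
contact_force: [0.9, 0.2, -0.9]
opening: 0.044
grip_force: 25.0
t 4.83 pos [ 483.9 -190.4  226.6] sd [0.9 0.5 2.2] yaw 73.79 open 44.1 grip 25.0
shift [0.2915 0.0486 0.0064] turn 0.0138 F [ 2.1 -0.5  0.6]
```

```bash
python3 -m jog '[[[-0.3,0.02,0.003,0,0.007],[-0.3,0.055,0.009,0,0.014],[-0.3,0.09,0.015,0,0.014],[-0.3,0.125,0.021,0,0.014],[-0.3,0.16,0.027,0,0.014]]]' >/dev/null; python3 -m jog '[[[-0.3,0.035,0.005,0,0],[-0.3,0.07,0.01,0,0],[-0.3,0.1,0.015,0,0],[-0.3,0.12,0.019,0,0],[-0.3,0.131,0.021,0,0]]]' >/dev/null; python3 go.py 612 76 145 73 4
```

```text
t 5.82 pos [611.9  77.2 220.6] sd [0.4 1.3 0.1] yaw 73.1 open 43.9 grip 25.0
shift [-0.0011  0.0005  0.0756] turn 0.0018 F [ 0.2 -0.  -0.6]
```

```bash
python3 -m jog '[[[-0.3,-0.001,0,0.02,0],[-0.3,-0.001,0,0.045,0],[-0.3,-0.001,0,0.065,0],[-0.3,-0.001,0,0.075,0],[-0.3,-0.001,0,0.075,0]]]' >/dev/null; python3 go.py 612 76 145 73 3
python3 - <<'E'
from h import *
s=grab("side");t=grab("top")
o=np.zeros((480,800,3),np.uint8)
o[:480,:480]=cv2.resize(s[130:250,240:360],None,fx=4,fy=4,interpolation=2)
o[:320,480:]=cv2.resize(t[145:209,292:356],None,fx=5,fy=5,interpolation=2)
cv2.imwrite("pics/s2.png",o[:,:,::-1])
E
```

```text
t 6.33 pos [610.7  73.3 145.8] sd [0.8 0.2 1.3] yaw 72.9 open 44.3 grip 25.0
shift [0.003  0.0004 0.0008] turn -0.0017 F [-0.   0.2 -0.9]
```

View pics/s2.png

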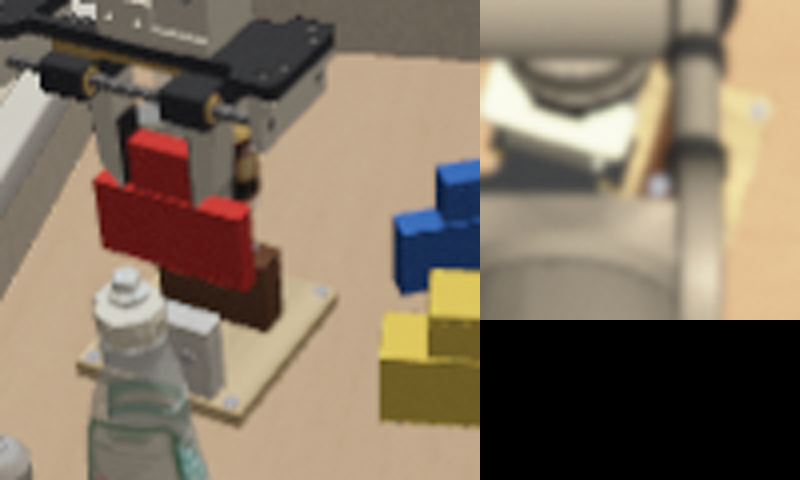

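Run:
```python
from h import *
def W(o,a,p): a=np.radians(a);x,y,z=p;return [(o[0]+x*np.cos(a)-y*np.sin(a))/1e3,(o[1]+x*np.sin(a)+y*np.cos(a))/1e3,z/1e3]
def crop(p): return ((p-[240,130]+.5)*4-.5).round(0).tolist()
J=(601.7,44)
for n,p in(("panel -40,65,68",(-40,65,68)),("panel -40,65,14",(-40,65,14)),("panel-40,47,68",(-40,47,68)),("stop -40,-5,68",(-40,-5,68)),("stop -40,-29,68",(-40,-29,68)),("base -60,67.5,14",(-60,67.5,14)),("base -60,-67.5,14",(-60,-67.5,14))): print(n,crop(proj("side",W(J,-17,p))))
T=(610.7,73.3)
for n,p in(("bot R",(-50,8,79.2)),("bot L",(50,8,79.2)),("sh R",(-50,8,133.2)),("sh R back",(-50,-8,133.2))): print(n,crop(proj("side",W(T,-17.1,p))))
```

```text
panel -40,65,68 [[207.0, 334.0]]
panel -40,65,14 [[213.0, 403.0]]
panel-40,47,68 [[222.0, 316.0]]
stop -40,-5,68 [[264.0, 268.0]]
stop -40,-29,68 [[282.0, 248.0]]
base -60,67.5,14 [[240.0, 415.0]]
base -60,-67.5,14 [[340.0, 290.0]]
bot R [[243.0, 298.0]]
bot L [[101.0, 255.0]]
sh R [[237.0, 223.0]]
sh R back [[251.0, 208.0]]
```

Run:
```python
from h import *
s=grab("side")
cv2.imwrite("pics/s3.png",cv2.resize(s[175:240,255:325],None,fx=8,fy=8,interpolation=2)[:,:,::-1])
```

```text
(no output)
```

View pics/s3.png

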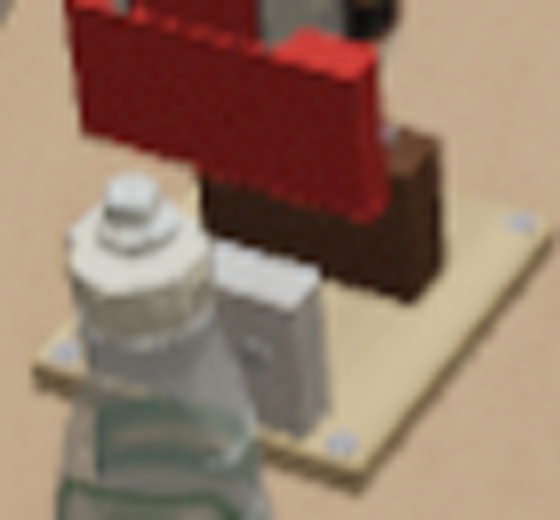

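```bash
python3 -m jog '[[[-0.3,0.002,0,0.015,0],[-0.3,0.002,0,0.032,0],[-0.3,0.002,0,0.048,0],[-0.3,0.002,0,0.056,0],[-0.3,0.002,0,0.06,0]]]' ;  python3 go.py 612 76 81 73 4
```

```text
time: 6.9
tool_pos: [0.6118, 0.0764, 0.0861]
tool_rot: [-3.141, 0.0, 1.274]
contact_force: [-0.5, -0.6, -1.2]
opening: 0.0441
grip_force: 25.0
t 7.05 pos [612.1  76.4  86.6] sd [0.3 0.  0.6] yaw 72.99 open 43.9 grip 25.0
shift [-0.0004 -0.      0.0056] turn -0.0003 F [-0.1 -0.  -1.1]
```

```bash
python3 -m jog '[[[-0.3,0.001,0,0.002,0],[-0.3,0.002,0,0.003,0],[-0.3,0.003,0,0.004,0],[-0.3,0.003,0,0.004,0],[-0.3,0.003,0,0.004,0]]]' |grep -E "pos|force";  python3 -m jog '[[[-0.3,0.0,0,0.001,0],[-0.3,0,0,0.002,0],[-0.3,0,0,0.002,0],[-0.3,0,0,0.002,0]]]' |grep -E "pos|force"; python3 go.py 612 76 81 73 3
```

```text
tool_pos: [0.613, 0.0794, 0.0828]
contact_force: [0.6, 0.2, -1.3]
grip_force: 25.0
tool_pos: [0.6131, 0.0793, 0.0806]
contact_force: [-0.1, -0.4, -0.5]
grip_force: 25.0
t 7.9 pos [613.1  79.3  80.6] sd [0. 0. 0.] yaw 72.98 open 44.0 grip 25.0
shift [-0.0034 -0.0001 -0.0004] turn -0.0004 F [-0.2 -0.1 -0.2]
```

```bash
python3 -m jog '[[[-0.3,0.0005,0,-0.001,0],[-0.3,0.001,0,-0.001,0],[-0.3,0.0015,0,-0.001,0],[-0.3,0.002,0,-0.001,0],[-0.3,0.002,0,-0.001,0]]]' |grep -E "pos|force";  python3 -m jog '[[[-0.3,0.0005,0,0,0],[-0.3,0.001,0,0,0],[-0.3,0.0015,0,0,0],[-0.3,0.0015,0,0,0]]]' |grep -E "pos|force"; python3 go.py 612 76 81 73 3
```

```text
tool_pos: [0.6135, 0.0813, 0.0815]
contact_force: [0.3, 0.3, -1.1]
grip_force: 25.0
tool_pos: [0.614, 0.0827, 0.0816]
contact_force: [0.6, -0.4, -1.3]
grip_force: 25.0
t 8.75 pos [614.   82.7  81.6] sd [0. 0. 0.] yaw 72.99 open 44.2 grip 25.0
shift [-0.007   0.0001  0.0006] turn -0.0002 F [ 0.2 -0.  -0.8]
```

```bash
python3 -m jog '[[[-0.3,0.0005,0,0,0],[-0.3,0.001,0,0,0],[-0.3,0.0015,0,0,0],[-0.3,0.0015,0,0,0]]]' |grep -E "pos|force";  python3 -m jog '[[[-0.3,0.0005,0,0,0],[-0.3,0.001,0,0,0],[-0.3,0.0015,0,0,0],[-0.3,0.0015,0,0,0]]]' |grep -E "pos|force"; python3 go.py 612 76 81 73 3
```

```text
tool_pos: [0.6141, 0.0829, 0.0816]
contact_force: [-2.3, -6.5, -0.3]
grip_force: 25.0
tool_pos: [0.6141, 0.083, 0.0816]
contact_force: [-4.3, -9.5, 1.6]
grip_force: 25.0
t 9.52 pos [614.1  83.   81.6] sd [0. 0. 0.] yaw 72.98 open 44.3 grip 25.0
shift [-0.0073  0.      0.0006] turn -0.0003 F [ -3.7 -10.4   1.7]
```

```bash
python3 -m jog '[[[-0.3,-0.001,0,0,0],[-0.3,-0.0025,0,0,0],[-0.3,-0.0025,0,0.001,0],[-0.3,-0.0025,0,0.002,0],[-0.3,-0.0025,0,0.002,0]]]' |grep -E "pos|force";  python3 -m jog '[[[-0.3,0,0,0.001,0],[-0.3,0,0,0.001,0],[-0.3,0,0,0.0015,0]]]' |grep -E "pos|force"; python3 go.py 614 83 81 73 3
```

```text
tool_pos: [0.6143, 0.0827, 0.0806]
contact_force: [-3.0, -3.3, 6.4]
grip_force: 25.0
tool_pos: [0.6143, 0.0828, 0.0806]
contact_force: [-6.8, -4.3, 19.9]
grip_force: 25.0
t 10.28 pos [614.3  82.8  80.6] sd [0. 0. 0.] yaw 72.99 open 43.8 grip 25.0
shift [ 0.0001 -0.0004 -0.0004] turn -0.0001 F [-6.4 -4.1 17.2]
```

```bash
python3 -m jog '[[[-0.3,0,0,-0.0015,0],[-0.3,0,0,-0.002,0],[0.6,0,0,-0.002,0],[0.6,0,0,-0.002,0],[0.6,0,0,-0.002,0]]]' |grep -E "pos|force";  python3 -m jog '[[[0.6,0,0,0,0],[0.6,0,0,0,0],[0.6,0,0,-0.005,0],[0.6,0,0,-0.02,0],[0.6,0,0,-0.05,0]]]' |grep -E "pos|force|open"; python3 -m jog '[[[1,0,0,-0.035,0],[1,0,0,-0.07,0],[1,0,0,-0.09,0],[1,0,0,-0.1,0]]]' >/dev/null; python3 go.py 470 100 240 73 1
```

```text
tool_pos: [0.6143, 0.0837, 0.0798]
contact_force: [0.3, -0.5, -0.3]
grip_force: 0.0
tool_pos: [0.612, 0.0831, 0.1274]
contact_force: [0.5, -0.1, -0.1]
opening: 0.0735
grip_force: 0.0
t 11.45 pos [615.4  83.3 234.4] sd [0. 0. 0.] yaw 72.99 open 91.3 grip 0.0
shift [-0.0265 -0.1439 -0.0065] turn -0.0002 F [ 0.4  0.4 -0.4]
```

```bash
python3 -m jog '[[[1,-0.005,-0.03,-0.002,0],[1,-0.011,-0.066,-0.006,0],[1,-0.018,-0.102,-0.006,0],[1,-0.024,-0.138,-0.006,0],[1,-0.03,-0.17,-0.006,0]]]' >/dev/null; python3 -m jog '[[[1,0.04,-0.006,0,0],[1,0.08,-0.012,0,0],[1,0.12,-0.018,0,0],[1,0.155,-0.024,0,0],[1,0.18,-0.03,0,0]]]' >/dev/null; python3 go.py 431.7 304.3 200 73.9 3
python3 - <<'E'
from h import *
t=grab("top");s=grab("side")
o=np.zeros((400,800,3),np.uint8)
o[:,:400]=cv2.resize(s[165:245,250:330],None,fx=5,fy=5,interpolation=2)
o[:,400:]=cv2.resize(t[150:200,293:343],None,fx=8,fy=8,interpolation=2)
cv2.imwrite("pics/s4.png",o[:,:,::-1])
E
```

```text
t 12.38 pos [466.2 289.  235. ] sd [0.1 1.4 0.2] yaw 73.14 open 91.4 grip 0.0
shift [ 0.0046 -0.0374  0.0351] turn -0.0132 F [-0.3  0.6 -0.2]
```

View pics/s4.png

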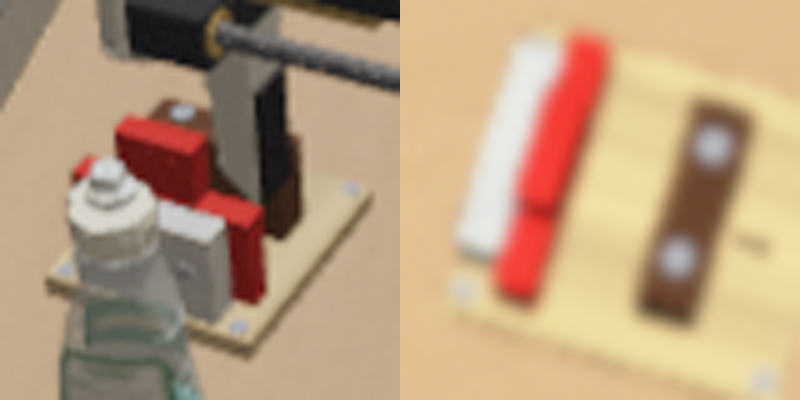

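```bash
python3 -m jog '[[[1,0.004,-0.03,0.01,-0.013],[1,0.0045,-0.037,0.04,-0.013],[1,0.0045,-0.037,0.08,-0.013],[1,0.0045,-0.037,0.115,-0.013],[1,0.0045,-0.037,0.125,-0.013]]]' >/dev/null; python3 go.py 432 304.5 66.5 73.9 6
```

```text
t 13.15 pos [432.2 298.9 110.1] sd [1.7 1.1 2.6] yaw 73.66 open 91.8 grip 0.0
shift [ 0.0052 -0.0019  0.0436] turn -0.0042 F [-0.   0.   0.3]
```

```bash
python3 -m jog '[[[1,0.005,-0.002,0.01,-0.004],[1,0.005,-0.002,0.02,-0.004],[1,0.005,-0.002,0.025,-0.004],[1,0.005,-0.002,0.025,-0.004],[1,0.005,-0.002,0.025,-0.004]]]' >/dev/null; python3 go.py 432 304.5 66.5 73.9 4
```

```text
t 13.72 pos [432.2 305.6  86.1] sd [0.2 0.1 0.3] yaw 73.96 open 91.7 grip 0.0
shift [-0.0011  0.0001  0.0196] turn 0.0011 F [ 0.2  0.3 -0.1]
```

```bash
python3 -m jog '[[[1,-0.001,0,0.01,0.001],[1,-0.001,0,0.0175,0.001],[1,-0.001,0,0.0195,0.001],[-0.3,-0.001,0,0.0195,0.001],[-0.3,-0.001,0,0.0195,0.001]]]' 30 >/dev/null; python3 -m jog '[[[-0.3,0,0,0,0],[-0.3,0,0,0,0],[-0.3,0,0,0,0],[-0.3,0,0,0,0],[-0.3,0,0,0,0]]]' 30 >/dev/null; python3 -m jog '[[[-0.3,0,0,0,0],[-0.3,0,0,0,0],[-0.3,0,0,0,0]]]' 30 >/dev/null;python3 go.py 432 304.5 66.5 73.9 3
```

```text
t 14.9 pos [432.  304.6  66.7] sd [0. 0. 0.] yaw 73.9 open 43.7 grip 30.0
shift [-0.0001  0.      0.0002] turn 0.0 F [ 0.1 -0.1  0.9]
```

```bash
python3 -m jog '[[[-0.3,0,0,-0.03,0],[-0.3,0,0,-0.06,0],[-0.3,0,0,-0.095,0],[-0.3,0,0,-0.13,0],[-0.3,0,0,-0.16,0]]]'>/dev/null ; python3 go.py 432 90 225 73 1; python3 -m jog '[[[-0.3,-0.03,0.01,0,0.003],[-0.3,-0.07,0.02,0,0.01],[-0.3,-0.11,0.032,0,0.015],[-0.3,-0.15,0.044,0,0.015],[-0.3,-0.19,0.056,0,0.015]]]'>/dev/null;python3 go.py 607 58 225 73 1
```

```text
t 15.32 pos [431.8 304.6 228.7] sd [0. 0. 0.] yaw 73.9 open 43.6 grip 30.0
shift [-0.2061  0.0597  0.0036] turn 0.0157 F [ 0.9 -0.2 -1. ]
t 15.73 pos [432.3 105.2 226.5] sd [0. 0. 0.] yaw 73.09 open 44.0 grip 30.0
shift [0.0056 0.1809 0.0015] turn 0.0017 F [ 1.3 -1.  -0.4]
```

```bash
python3 -m jog '[[[-0.3,0.002,0.035,0,0],[-0.3,0.004,0.075,0,0.001],[-0.3,0.005,0.115,0,0.001],[-0.3,0.006,0.15,0,0.001],[-0.3,0.006,0.18,0,0.001]]]'>/dev/null;python3 -m jog '[[[-0.3,0,0,0,0],[-0.3,0,0,0,0],[-0.3,0,0,0,0],[-0.3,0,0,0,0]]]'>/dev/null;python3 go.py 606.7 58 145.5 73 2
```

```text
t 16.53 pos [606.   60.6 226.7] sd [0.  0.  0.1] yaw 73.02 open 43.7 grip 30.0
shift [-0.0022  0.0015  0.0812] turn 0.0003 F [ 0.3  0.2 -0.8]
```

```bash
python3 -m jog '[[[-0.3,-0.001,0.001,0.015,0],[-0.3,-0.002,0.0015,0.03,0],[-0.3,-0.002,0.0015,0.042,0],[-0.3,-0.002,0.0015,0.042,0],[-0.3,-0.002,0.0015,0.042,0]]]'>/dev/null;python3 -m jog '[[[-0.3,0,0,0,0],[-0.3,0,0,0,0],[-0.3,0,0,0,0]]]'>/dev/null;python3 go.py 606.7 58 145.5 73 2
python3 - <<'E'
from h import *
s=grab("side");T=robot.observe()["tool_pos"]*1e3
cv2.imwrite("pics/s5.png",cv2.resize(s[150:230,250:350],None,fx=7,fy=7,interpolation=2)[:,:,::-1])
def W(o,a,p): a=np.radians(a);x,y,z=p;return [(o[0]+x*np.cos(a)-y*np.sin(a))/1e3,(o[1]+x*np.sin(a)+y*np.cos(a))/1e3,z/1e3]
b=T[2]-66.6
for n,p in(("bot R bevel",(-50,16,b+3)),("bot L bevel",(50,16,b+3)),("sh R",(-50,16,b+54)),("sh R back",(-50,-16,b+54)),("shL",(50,16,b+54)),("tabtop R",(-22,16,b+88)),("tabtop L",(22,16,b+88))): 
    print(n,((proj("side",W(T,-17,p))-[250,150]+.5)*7-.5).round(0).tolist())
for n,p in(("red sh R",(-50,8,68)),("red shR back",(-50,-8,68)),("red tab R top",(-22,8,102)),("redtabRback",(-22,-8,102))):print(n,((proj("side",W((612.5,81),-17,p))-[250,150]+.5)*7-.5).round(0).tolist())
E
```

```text
t 17.25 pos [608.1  57.8 185.6] sd [0.  0.  0.1] yaw 72.99 open 44.1 grip 30.0
shift [-0.0002 -0.0015  0.0401] turn -0.0002 F [-0.3  0.8 -0.9]
bot R bevel [[354.0, 266.0]]
bot L bevel [[100.0, 194.0]]
sh R [[345.0, 135.0]]
sh R back [[393.0, 86.0]]
shL [[82.0, 67.0]]
tabtop R [[261.0, 23.0]]
tabtop L [[143.0, -6.0]]
red sh R [[347.0, 422.0]]
red shR back [[370.0, 395.0]]
red tab R top [[268.0, 320.0]]
redtabRback [[292.0, 294.0]]
```

View pics/s5.png

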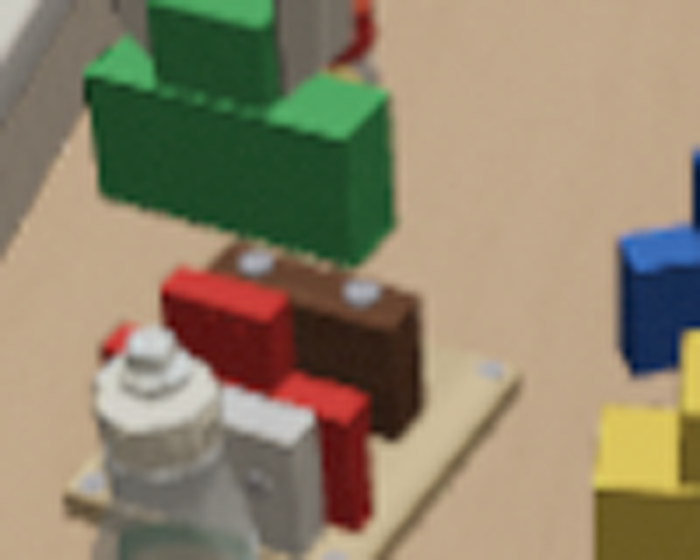

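```bash
python3 -m jog '[[[-0.3,-0.0015,-0.001,0,0],[-0.3,-0.0035,-0.0015,0.005,0],[-0.3,-0.0035,-0.0015,0.02,0],[-0.3,-0.0035,-0.0015,0.035,0],[-0.3,-0.0035,-0.0015,0.042,0]]]'>/dev/null;python3 -m jog '[[[-0.3,0,0,0,0],[-0.3,0,0,0,0],[-0.3,0,0,0,0],[-0.3,0,0,0,0]]]'>/dev/null;python3 go.py 605.1 55 80.5 73 2
```

```text
t 18.1 pos [605.9  54.8 143.5] sd [0. 0. 0.] yaw 72.98 open 43.8 grip 30.0
shift [-0.     -0.0009  0.063 ] turn -0.0003 F [ 0.6 -0.  -1.4]
```

Down through the entry height (shoulders of the jig at 68 → TCP ≈ 134) in small steps.

```bash
python3 -m jog '[[[-0.3,0,-0.001,0.003,0],[-0.3,0,-0.001,0.006,0],[-0.3,0,-0.001,0.009,0],[-0.3,0,-0.001,0.01,0]]]'|grep -E "pos|force";python3 -m jog '[[[-0.3,0,0,0.001,0],[-0.3,0,0,0.002,0],[-0.3,0,0,0.003,0],[-0.3,0,0,0.004,0],[-0.3,0,0,0.004,0]]]'|grep -E "pos|force";python3 go.py 605.1 55 80.5 73 2
```

```text
tool_pos: [0.604, 0.0551, 0.1319]
contact_force: [-0.1, 0.1, -1.0]
grip_force: 30.0
tool_pos: [0.6043, 0.0551, 0.1284]
contact_force: [-0.2, -0.3, -1.5]
grip_force: 30.0
t 18.9 pos [604.4  55.1 128.4] sd [0.  0.  0.1] yaw 72.98 open 44.1 grip 30.0
shift [0.0001 0.0007 0.0479] turn -0.0003 F [-0.7 -0.3 -1.1]
```

```bash
python3 -m jog '[[[-0.3,0,0.0005,0.002,0],[-0.3,0,0.0005,0.004,0],[-0.3,0,0.0005,0.006,0],[-0.3,0,0.0005,0.008,0],[-0.3,0,0.0005,0.01,0]]]'|grep -E "pos|force";python3 go.py 605.1 55 80.5 73 3
```

```text
tool_pos: [0.6048, 0.0549, 0.1183]
contact_force: [-0.4, 0.1, -0.7]
grip_force: 30.0
t 19.42 pos [604.7  54.9 118.1] sd [0.1 0.  0.2] yaw 72.98 open 43.7 grip 30.0
shift [0.0002 0.0004 0.0376] turn -0.0003 F [ 0.   0.7 -1.4]
```

```bash
python3 -m jog '[[[-0.3,0,0,0.003,0],[-0.3,0,0,0.006,0],[-0.3,0,0,0.009,0],[-0.3,0,0,0.012,0],[-0.3,0,0,0.015,0]]]'|grep -E "pos|force";python3 -m jog '[[[-0.3,0,0,0.003,0],[-0.3,0,0,0.006,0],[-0.3,0,0,0.009,0],[-0.3,0,0,0.012,0],[-0.3,0,0,0.015,0]]]'|grep -E "pos|force";python3 go.py 605.1 55 80.5 73 3
```

```text
tool_pos: [0.6048, 0.0549, 0.1032]
contact_force: [0.6, 0.1, -2.0]
grip_force: 30.0
tool_pos: [0.6049, 0.0549, 0.0883]
contact_force: [-0.4, -0.1, -1.3]
grip_force: 30.0
t 20.35 pos [604.6  54.9  88. ] sd [0.2 0.  0.3] yaw 72.98 open 44.2 grip 30.0
shift [0.0002 0.0004 0.0075] turn -0.0003 F [-0.5 -0.  -1.2]
```

```bash
python3 -m jog '[[[-0.3,0,0,0.002,0],[-0.3,0,0,0.004,0],[-0.3,0,0,0.006,0],[-0.3,0,0,0.007,0],[-0.3,0,0,0.007,0]]]'|grep -E "pos|force";python3 -m jog '[[[-0.3,0,0,0.0005,0],[-0.3,0,0,0.001,0],[-0.3,0,0,0.0015,0],[-0.3,0,0,0.0015,0]]]'|grep -E "pos|force";python3 go.py 605.1 55 80.5 73 3
```

```text
tool_pos: [0.6047, 0.055, 0.0813]
contact_force: [-0.1, 0.5, -0.7]
grip_force: 30.0
tool_pos: [0.605, 0.0549, 0.0807]
contact_force: [-1.6, -0.0, 4.1]
grip_force: 30.0
t 21.2 pos [605.   54.9  80.7] sd [0. 0. 0.] yaw 72.98 open 44.1 grip 30.0
shift [0.0001 0.0001 0.0002] turn -0.0003 F [-1.6  0.1  4.8]
```

```bash
python3 -m jog '[[[-0.3,0,0,-0.0005,0],[0.6,0,0,-0.0005,0],[0.6,0,0,-0.0005,0],[0.6,0,0,-0.0005,0],[0.6,0,0,-0.0005,0]]]' |grep -E "pos|force|open";  python3 -m jog '[[[0.6,0,0,0,0],[0.6,0,0,0,0],[0.6,0,0,-0.005,0],[0.6,0,0,-0.02,0],[0.6,0,0,-0.05,0]]]' |grep -E "force|open"; python3 -m jog '[[[1,0,0,-0.035,0],[1,0,0,-0.07,0],[1,0,0,-0.09,0],[1,0,0,-0.1,0]]]' >/dev/null; python3 -m jog '[[[1,0,-0.035,0,0],[1,0,-0.07,0,0],[1,0,-0.11,0,0],[1,0,-0.15,0,0],[1,0,-0.18,0,0]]]' >/dev/null; python3 -m jog '[[[1,-0.035,0,0,0],[1,-0.07,0,0,0],[1,-0.11,0,0,0],[1,-0.14,0,0,0],[1,-0.14,0,0,0]]]'
python3 - <<'E'
from h import *
t=grab("top");s=grab("side")
o=np.zeros((400,800,3),np.uint8)
o[:,:400]=cv2.resize(s[165:245,250:330],None,fx=5,fy=5,interpolation=2)
o[:,400:]=cv2.resize(t[150:200,293:343],None,fx=8,fy=8,interpolation=2)
cv2.imwrite("pics/s6.png",o[:,:,::-1])
E
```

```text
tool_pos: [0.6049, 0.0549, 0.0804]
contact_force: [-0.0, -0.1, 0.7]
opening: 0.066
grip_force: 0.0
contact_force: [1.0, -0.3, -0.8]
opening: 0.0732
grip_force: 0.0
time: 23.2
tool_pos: [0.3901, -0.0298, 0.2301]
tool_rot: [-3.14, 0.002, 1.27]
contact_force: [1.2, -0.0, 1.0]
opening: 0.0917
grip_force: 0.0
```

View pics/s6.png

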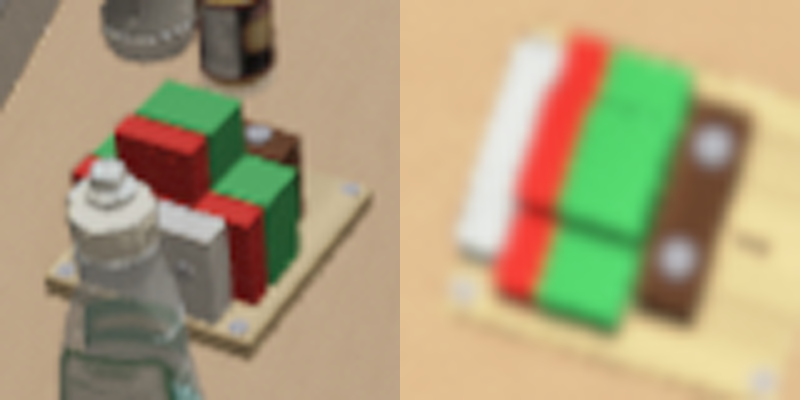

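Red and green stand side by side, flush with the white panel and the dark stop, tabs in line; right-hand crop, ends at about y≈40 and y≈320. The things around are untouched.

```bash
python3 -c "
from cell import robot
print(robot.hand_in())"
```

```text
the job is handed in; nothing more can be done
None
```

The red 16 mm and green 32 mm packers stand side by side in the 52 mm gap, seated on the base with their shoulders flush, and the job was handed in at about 23 s; the hand-in gave no verdict.

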